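# Torque the gland nut of a dosing head with a click wrench

### The arm

A 6-joint arm with a two-finger parallel gripper is mounted at the origin on the work surface. World frame = base frame: x ahead of the robot, y to its left, z up, the work surface at z = 0. Lengths are in m, angles in degrees, forces in N, time in s.
With the tool pointing down it reaches from about 0.35 to 0.875 m from the base axis. Payload 15.5 kg.
Tool frame: the origin (TCP) lies on the centre line of the jaws, within the pads' length; the fingertips stand 22 mm ahead of it and the grasp point (between the pads) lies 3 mm ahead of it; z points along the fingers, x is the direction in which the jaws open and shut, and the axes are right-handed (so a half turn about z gives the same grasp; the last joint's range is limited). The gripper opens to 85 mm and grips with 20 to 120 N. Pads are 22 mm wide; open, the fingers measure 114 mm over their backs; the gripper's body (76 mm by 85 mm) begins 54 mm behind the grasp point. The pads swing forward as they close: fully open they stand 13 mm farther back than shut.
Start: joints at [69.471, 28.281, 77.091, -0, 74.628, -5.472], TCP at [0.162, 0.604, 0.253] pointing down, gripper open.
Joint ranges: [-166.48, 166.48], [-47.26, 123.95], [12.59, 153.08], [-70.14, 250.14], [6.76, 159.57], [-176.63, 176.63]. Speed limits (degrees/s): [108.29, 108.29, 147.25, 172.46, 172.46, 172.46].

### API

Orientations are given as a 3x3 rotation matrix whose columns are the frame's x, y, z axes.
In Python, from plant import status, snapshot, get_calibration, job_done, spotter gives the robot as it stands. The module is installed in compiled form; this text tells all that it offers.
- The arm moves only by the shell command python3 -m crank 'ROWS' [FORCE]. ROWS is JSON, one flat list of numbers, 7 for each row, row after row: the turn, a rotation vector about the tool's x, y, z in degrees, then the shift along the tool's x, y, z in m, then the opening, from 0 (shut) to 1 (fully open). In form: [wx, wy, wz, x, y, z, grip, wx, wy, wz, x, y, z, grip, ...]. A call has 1 to 12 rows; each row shifts and turns the commanded pose from where the row before left it, along the tool's axes as they then stand; what a row does not reach is not made up. A row lasts 1/8 s, in which the tool goes at most 62.5 mm and 10.7 degrees, less where a joint would pass 70% of its speed; a pose out of reach is approached as far as the arm can. A call is refused whole if a number of a shift passes 0.0625 or a number of a turn 10.7, either way. A call with a gripper value outside its range is refused whole. The fingers move at their own pace and stop on an object; FORCE is the grip in N (left out, the last holds). Time passes only in rows, so rows that do not move let the fingers close. It gives the time, the measured TCP pose, the force and the opening at its end, in the units of the state.
- status.observe(): the state, without advancing time (a new reading comes with each control period).
- snapshot(name): name is "scene" or "top" or "wrist"; returns (picture, depth): 400x640x3 uint8, red, green, blue; 400x640 float32, m along the optical axis (not along the pixel's ray), 0 where there is no reading.
- get_calibration(name): a dict with "fx", "fy", "cx", "cy" (pixels), "view" (4x4, takes a point from world to camera coordinates). Camera axes: x right, y down, z forward; pixel columns grow to the right and rows downward; lengths in m; the calibration is good to about 2 mm. The wrist camera is an equidistant fisheye: a pixel r from the principal point sees the ray r / f radians off the axis. A picture is of the moment at which its call begins: read the wrist's pose just before it. get_calibration takes no time and is no camera call; for the wrist camera it gives the pose at the moment of the call.
- job_done(): hands the job in, once; it reports no verdict.
Trained networks look in the newest picture that a camera, given by its name, has taken for a name from the list of things; names that differ only in an ending like _2 or _b are one class to them, and where a whole thing is asked for, a point or a joint stands for the part that bears it (a point fixed in the world has none). Each returns a list of dicts, best first, with "conf" (0 to 1); they miss things now and then, are a little off and sometimes report something else, mostly with a low value. They report only what shows in the picture. A call takes as long as a camera call. They do not tell look-alikes from the thing itself.
- spotter.search_frame(camera, thing): "position" ([column, row] in pixels, amid what is visible of it).
The state is a dict: "time": time; "joints": joint angles; "joint_vel": joint speeds; "tau": joint torques, N m; "eef_pos": TCP position; "tcp_rot": TCP orientation; "ft_force": force on the tool from outside, world axes, zero at the start; "ft_torque": the same for the moment, N m; "opening": finger opening in m.
Only numpy, scipy, OpenCV 4.12 (cv2) and the standard library are available. Lean on these libraries where they do the work, as an engineer would, in place of code of your own. Each camera call takes 0.05 s, during which the arm holds its last target.

### The job

The brass gland nut on top of the dosing head is only finger-tight: lift the click wrench out of its wooden cradle by the steel shank, put its ring end down over the nut and let go of it. Then take the wrench by its black grip and swing it clockwise, seen from above, until the nut is fully home and the wrench's joint gives; stop as soon as it gives, ease off so that the joint straightens, and leave the wrench lying level on the nut. Do not drop the wrench, and do not disturb the bottles or bump the carton.

Things in the scene. Friction and masses are not known exactly. Their poses are not given: they have to be found in the camera images.
- dosing_head: Fixed stainless dosing head; origin on the table under the nut's axis. Foot 116 mm across, 12 mm high; stem 60 mm across; round top flange 80 mm across, its flat top 100 mm above the table. 110 mm from the nut's axis on the +x side a 16 mm post carries a dial gauge 50 mm across (axis along x), 167 mm high in all. A brass spigot sticks out 58 mm on the -x side at height 50 mm.
- nut_foot (a point): Centre of the underside of the brass hexagon nut, on the flange (100 mm above the table); turns with the nut. Nut: 40 mm across flats, 18 mm high, then a 5 mm cone on top (39 to 30 mm across) that leads the ring on. z: the nut's axis, up; x: square to one flat; flats repeat every 60 degrees.
- gland_nut (a joint): Turn of the nut in rad; grows as the nut is tightened, clockwise from above. At 0.9 it is fully home (hard stop). Starts 0.25 to 0.5 short of that. Stiff: needs about 0.12 N m to turn, and stays where it is left.
- wrench: Click wrench, about 0.4 kg, 225 mm long. Origin: centre of the ring's underside; z up as it lies; shank and grip run along -x. Ring: hexagon hole 44 mm over flats, one flat square to x, 60 mm outside, 16 mm high; fits the nut every 60 deg, 12 deg free play. Steel shank 30 to 98 mm behind the origin, 18 mm wide and high, underside level with the ring. Mass centre 25 mm behind: lies level on the flange.
- grip_mid (a point): Middle of the black rubber grip, 150 mm behind the ring's centre and 11 mm above the wrench's underside. Grip: 90 mm long, 22 mm wide and high. Its frame turns with the grip; x along the grip towards the ring.
- wrench_grip (a joint): Breakaway joint, rad: bend of grip against shank about an upright pivot 93 mm behind the ring centre. 0 = straight, spring preloaded. Gives when the grip's middle is pushed clockwise with about 5.3 N, the head held fast; then 6.1 N at 0.1, 8 N at 0.3 (stop at 0.45); springs back when eased. It must bend over 0.1; over 0.35 is forcing it. Only pushing the grip, not the shank, bends it.
- cradle: Fixed plywood cradle, base 250 x 80 x 8 mm (x, y, z); origin under its centre. The wrench lies along its x: ring centre at x +90 mm on a round pedestal 35 mm high; grip in a trough (x -120 to -15 mm, floor 35 mm, walls 65 mm above the table, 32 mm apart) with no room for fingers beside it. The shank is free between the two. The wrench lifts straight out.
- carton: Fixed open cardboard carton full of bottles, an obstacle: 200 mm along x, 140 mm along y, 152 mm high over the caps. Origin at the centre of the underside. Stands on the other side of the dosing head from the cradle.
- tall_bottle: Loose tall bottle, 52 mm across, 150 mm high, standing beyond the cradle; origin at the centre of its underside. Leave it alone.
- flacon_a: Loose squat perfume flacon, 52 mm across, 60 mm high, standing in front of the dosing head on the robot's side; origin at the centre of its underside. Leave it alone.
- flacon_b: Loose squat perfume flacon, 52 mm across, 60 mm high, standing beyond the carton; origin at the centre of its underside. Leave it alone.
Things that resemble listed ones, but are neither listed nor needed, are in the scene too. There is more than one size of the wrench; the one meant has the size given above.

How it is judged (in metres and radians):
On the way, in this order (a step that is already met when the one before it is completed fails the run):
1. the wrench lies level on the nut, ring down over it, with the fingers off it (horizontal distance between wrench and nut_foot below 0.007 m and z of wrench in the frame of nut_foot below 0.005 m and angle between wrench's own z axis and vertical below 0.08 rad and contact force between the fingers and wrench below 0.1 N), for 0.2 s.
2. the nut is home and the wrench on it has given (joint bent by more than 0.1 rad) (value of joint gland_nut above 0.86 rad and value of joint wrench_grip above 0.1 rad and horizontal distance between wrench and nut_foot below 0.007 m and z of wrench in the frame of nut_foot below 0.005 m), for 0.1 s.
At the end, for the whole second after the job is handed in: The nut is home (joint over 0.86), the wrench lies on it released and at rest: ring centre within 7 mm of the nut's axis, underside less than 5 mm above the flange, tilted less than 0.08 rad, its joint straight again (under 0.04 rad) (all of step 1 and value of joint gland_nut above 0.86 rad and value of joint wrench_grip below 0.04 rad and linear speed of wrench below 0.02 m/s and angular speed of wrench below 0.1 rad/s); the robot touches nothing.
It fails at once if the wrench forced on past its click (joint bent by more than 0.35 rad) (value of joint wrench_grip above 0.35 rad).
It fails at once if the wrench dropped (ring end lower than the cradle holds it) (height (world z) of wrench below 0.02 m).
It fails at once if the carton struck by the robot (over 4 N) (contact force between any of the arm, the fingers, wrench and carton above 4 N).
It fails at once if a loose bottle or flacon knocked over or pushed by more than 20 mm (distance of any of tall_bottle, flacon_a, flacon_b from where it was at the start of the episode above 0.02 m or angle between any of tall_bottle, flacon_a, flacon_b's own z axis and vertical above 0.35 rad).
It also fails if it takes over 51 s, if anything falls off the work surface, if the arm or the gripper's body presses on something with over 40 N, if the wrist force passes 120 N, or if a joint passes its speed limit or range.

## Working session

There is one attempt and no reset: what is moved stays moved. The work goes in short steps, Python scripts to look and compute and a shell command to move; the robot and the scene stay as the last step left them, time stands still between calls to the robot, and variables do not carry over. Pictures are saved under pics/ and viewed, and the job is handed in when it is done.

```bash
mkdir -p pics; cat > h.py <<'E'
import numpy as np,cv2
from plant import status,snapshot,get_calibration,job_done,spotter
def px2w(cam,u,v,d,c=None):
    c=c or get_calibration(cam); V=np.array(c['view'])
    p=np.array([(u-c['cx'])/c['fx']*d,(v-c['cy'])/c['fy']*d,d,1.])
    return (np.linalg.inv(V)@p)[:3]
def cloud(cam,d):
    c=get_calibration(cam);V=np.linalg.inv(np.array(c['view']))
    v,u=np.mgrid[:400,:640]
    P=np.stack([(u-c['cx'])/c['fx']*d,(v-c['cy'])/c['fy']*d,d,np.ones_like(d)],-1)
    return (P@V.T)[...,:3]
E
python3 - <<'E'
from h import *
s=status.observe();print(s)
for n in ['scene','top']:
    im,d=snapshot(n);cv2.imwrite(f'pics/{n}0.png',im[...,::-1]);np.save(n+'0.npy',d)
    P=cloud(n,d)
    for t in ['wrench','dosing_head','nut_foot','cradle','carton','tall_bottle','flacon_a','grip_mid']:
        for r in spotter.search_frame(n,t)[:4]:
            u,v=r['position'];print(n,t,round(r['conf'],2),(int(u),int(v)),P[int(v),int(u)].round(3))
E
```

```text
{'time': 0.0, 'joints': array([ 6.94705877e+01,  2.83154294e+01,  7.71261879e+01, -1.33004615e-03,
        7.46284685e+01, -5.47376041e+00]), 'joint_vel': array([ 0.02626236, -0.04439159,  0.01276029, -0.00449445, -0.05027405,
        0.08104554]), 'tau': array([-5.89711810e-03, -8.82149363e+01, -3.83871782e+01, -5.41464451e-04,
        1.03976033e-02,  3.88706189e-05]), 'eef_pos': array([0.16225883, 0.60323429, 0.2526999 ]), 'tcp_rot': array([[ 2.59750931e-01,  9.65675560e-01, -4.08009774e-04],
       [ 9.65674876e-01, -2.59751234e-01, -1.15339299e-03],
       [-1.21978446e-03, -9.44098854e-05, -9.99999252e-01]]), 'ft_force': array([-0.54196547, -0.22087713,  0.77802777]), 'ft_torque': array([ 0.03677293, -0.00669997,  0.00023359]), 'opening': 0.08560700696522652}
scene wrench 0.98 (285, 181) [ 0.583 -0.289  0.051]
scene wrench 0.63 (243, 139) [ 0.597 -0.576  0.024]
scene dosing_head 0.66 (327, 228) [ 0.592 -0.036  0.099]
scene nut_foot 0.7 (333, 215) [ 0.565 -0.049  0.123]
scene cradle 0.9 (309, 185) [ 0.525 -0.24   0.042]
scene carton 0.83 (424, 315) [0.551 0.287 0.118]
scene tall
[... 269 characters left out ...]
.93 (441, 178) [ 0.632 -0.54   0.027]
top wrench 0.74 (364, 196) [ 0.559 -0.271  0.051]
top wrench 0.67 (359, 217) [ 0.486 -0.255  0.054]
top dosing_head 0.76 (303, 191) [ 0.56  -0.066  0.129]
top nut_foot 0.5 (300, 190) [ 0.564 -0.056  0.125]
top cradle 0.59 (359, 203) [ 0.538 -0.257  0.013]
top carton 0.75 (204, 196) [0.54  0.268 0.087]
top carton 0.42 (357, 219) [ 0.479 -0.248  0.06 ]
top tall_bottle 0.78 (372, 150) [ 0.706 -0.289  0.111]
top tall_bottle 0.28 (301, 189) [ 0.568 -0.058  0.118]
top flacon_a 0.68 (217, 148) [0.717 0.249 0.031]
top flacon_a 0.5 (259, 231) [0.428 0.082 0.064]
top grip_mid 0.61 (417, 169) [ 0.662 -0.456  0.028]
top grip_mid 0.6 (359, 221) [ 0.472 -0.255  0.055]
```

View pics/scene0.png

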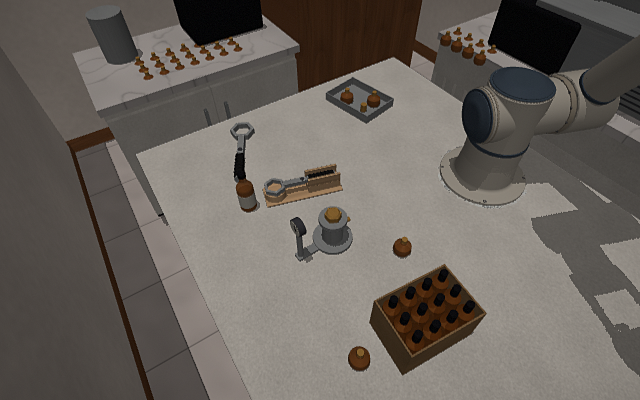

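View pics/top0.png

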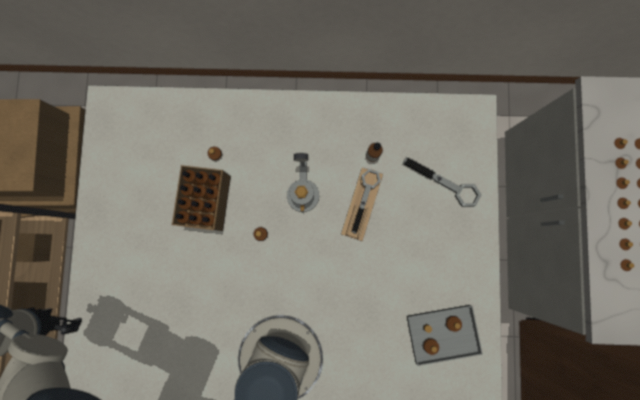

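The scene picture shows the target wrench in its cradle, with the ring at about (275,187). The nut is at (333,214), and the larger look-alike wrench is at (240,150). The top picture agrees: ring (371,180), nut (301,191), gauge (302,158) at +x. I'll measure from the depth next.

```bash
cat > m.py <<'E'
from h import *
for n in ['scene','top']:
    d=np.load(n+'0.npy');P=cloud(n,d).reshape(-1,3);ok=d.reshape(-1)>0
    def sel(x0,x1,y0,y1,z0,z1):
        m=ok&(P[:,0]>x0)&(P[:,0]<x1)&(P[:,1]>y0)&(P[:,1]<y1)&(P[:,2]>z0)&(P[:,2]<z1);return P[m]
    def rect(q):
        r=cv2.minAreaRect((q[:,:2]*1000).astype(np.float32));return [np.round(x,1) for x in r]
    print(n)
    w=sel(.4,.68,-.36,-.18,.044,.058);print('wr',len(w),rect(w), cv2.fitLine((w[:,:2]*1000).astype(np.float32),cv2.DIST_HUBER,0,.01,.01).ravel())
    c=sel(.4,.68,-.36,-.18,.004,.07);print('cradle all',rect(c))
    f=sel(.5,.63,-.12,.02,.095,.106);print('flange',len(f),rect(f),cv2.minEnclosingCircle((f[:,:2]*1000).astype(np.float32)))
    f=sel(.52,.61,-.10,-.01,.112,.13);print('nut',len(f),f.mean(0),cv2.minEnclosingCircle((f[:,:2]*1000).astype(np.float32)))
    f=sel(.6,.75,-.15,.05,.125,.18);print('gauge',len(f),f.mean(0),rect(f))
    f=sel(.4,.7,.15,.4,.1,.17);print('carton',len(f),rect(f),f[:,2].max())
    f=sel(.66,.8,-.35,-.2,.03,.17);print('tall',len(f),f.mean(0))
    f=sel(.37,.48,.03,.14,.01,.08);print('fl',len(f),rect(f))
E
python3 m.py
```

```text
scene
wr 556 [array([ 535.1, -270.4]), array([ 67.8, 236.2]), np.float64(75.3)] [ 9.5936668e-01 -2.8216228e-01  5.3095471e+02 -2.6271213e+02]
cradle all [array([ 545.5, -269. ]), array([253.2, 168.7]), np.float64(3.3)]
flange 352 [array([559.7, -56.3]), array([78.6, 78. ]), np.float64(89.4)] ((559.287109375, -57.89043045043945), 40.851654052734375)
nut 173 [ 0.56152814 -0.05466424  0.11992516] ((559.318603515625, -57.7435188293457), 22.625335693359375)
gauge 226 [ 0.6726958  -0.04757509  0.15387168] [array([669.8, -52.4]), array([48.1, 24.6]), np.float64(89.0)]
carton 5097 [array([531.2, 280.1]), array([141.4, 202.6]), np.float64(85.0)] 0.15598991733180334
tall 498 [ 0.71584426 -0.28794045  0.0901192 ]
fl 285 [array([423.3,  87.5]), array([44.6, 49.5]), np.float64(25.3)]
top
wr 386 [array([ 540.8, -260.8]), array([ 64.7, 238. ]), np.float64(70.0)] [ 9.5843297e-01 -2.8531775e-01  5.3319409e+02 -2.6545148e+02]
cradle all [array([ 539.7, -269.9]), array([279.2, 179.6]), np.float64(0.0)]
flange 296 [array([562.2, -55.9]), array([78.1, 76.5]), np.float64(1.8)] ((561.8031616210938, -56.536537170410156), 40.15934371948242)
nut 135 [ 0.56112321 -0.05752386  0.12081932] ((561.952392578125, -57.724395751953125), 22.635251998901367)
gauge 127 [ 0.66921303 -0.05413391  0.15804015] [array([671.1, -53.5]), array([22.4, 45.9]), np.float64(1.2)]
carton 2030 [array([533.4, 281.2]), array([143.8, 200.5]), np.float64(84.7)] 0.15936906283658026
tall 241 [ 0.70601357 -0.29609922  0.10271604]
fl 173 [array([436.7,  86.6]), array([77.3, 48.1]), np.float64(9.0)]
```

```bash
python3 -m crank '[0,0,0,-0.045,0.038,-0.01,1,0,0,0,-0.045,0.038,-0.01,1,0,0,0,-0.045,0.038,-0.01,1,0,0,0,-0.045,0.038,-0.01,1,0,0,0,-0.045,0.038,-0.01,1,0,0,0,-0.045,0.038,-0.01,1,0,0,0,-0.045,0.038,0,1,0,0,0,-0.045,0.038,0,1,0,0,0,-0.045,0.038,0,1,0,0,0,-0.045,0.038,0,1,0,0,0,-0.045,0.038,0,1,0,0,0,-0.045,0.038,0,1]'
python3 - <<'E'
from h import *
print(get_calibration('wrist'));print(status.observe()['joints'])
im,d=snapshot('wrist');cv2.imwrite('pics/w1.png',im[...,::-1])
E
```

```text
time: 2.4
eef_pos: [0.463, -0.0384, 0.3135]
tcp_rot: [[0.26, 0.966, 0.001], [0.966, -0.26, 0.0], [0.0, 0.001, -1.0]]
ft_force: [0.9, 1.0, -0.6]
opening: 0.0855
{'fx': 309.70691628693146, 'fy': 309.70691628693146, 'cx': 317.38101818000183, 'cy': 197.6896833208887, 'view': array([[ 2.59316966e-01,  9.65792248e-01,  2.13414050e-04,
        -8.34089098e-02],
       [ 9.20696141e-01, -2.47275302e-01,  3.01949567e-01,
        -4.92331766e-01],
       [ 2.91673323e-01, -7.81041561e-02, -9.53323876e-01,
         2.99213417e-01],
       [ 0.00000000e+00,  0.00000000e+00,  0.00000000e+00,
         1.00000000e+00]])}
[-1.21178916e+01  1.16323872e+01  9.35264247e+01  9.29373812e-03
  7.48004415e+01 -8.70427533e+01]
```

View pics/w1.png

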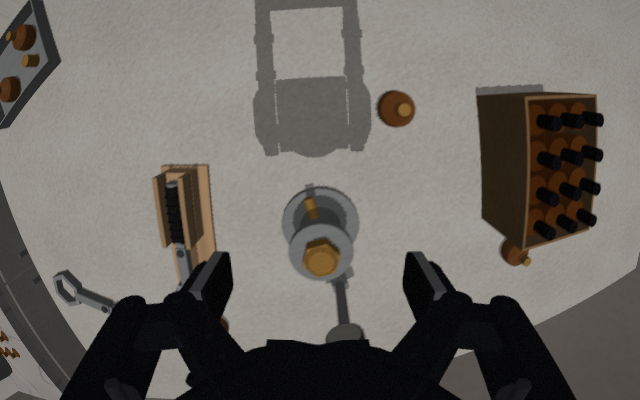

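The wrist view shows the nut at about (321,258), with its hexagon visible. Part of the wrench is hidden behind a finger. I'll rectify the nut.

```bash
cat >> h.py <<'E'
def ortho(im,c,cx,cy,z,half=.05,res=.00025):
    # image: up=+x, left=+y
    n=int(2*half/res); r,q=np.mgrid[:n,:n]
    X=cx+half-r*res; Y=cy+half-q*res
    V=np.array(c['view']); P=np.stack([X,Y,np.full_like(X,z),np.ones_like(X)],-1)@V.T
    x,y,zz=P[...,0],P[...,1],P[...,2]; rr=np.hypot(x,y)+1e-9; th=np.arctan2(rr,zz)
    u=c['cx']+c['fx']*th*x/rr; v=c['cy']+c['fy']*th*y/rr
    return cv2.remap(im,u.astype(np.float32),v.astype(np.float32),cv2.INTER_CUBIC)
E
python3 - <<'E'
from h import *
c=get_calibration('wrist');im,d=snapshot('wrist')
V=np.array(c['view']);print('cam',np.linalg.inv(V)[:3,3], status.observe()['eef_pos'])
o=ortho(im,c,.561,-.057,.118,.05,.0002)
cv2.circle(o,(250,250),2,(255,0,0),-1)
cv2.imwrite('pics/o1.png',o[...,::-1])
E
```

```text
cam [ 0.39043951 -0.02270113  0.43371891] [ 0.46453571 -0.04087763  0.31329513]
```

View pics/o1.png

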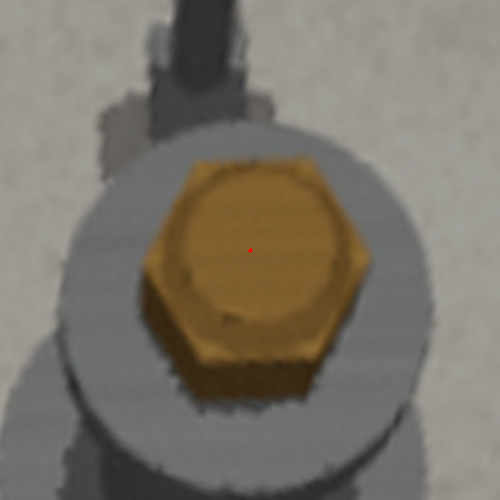

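The hexagon's flats are square to world x within about 1°. The nut's centre is near (0.559,-0.058), so the handle should lie at 180° (towards -x). Next I'll move over the wrench.

```bash
python3 -m crank '[0,0,0,-0.04,0.022,0.008,1,0,0,0,-0.04,0.022,0.008,1,0,0,0,-0.04,0.022,0.008,1,0,0,0,-0.04,0.022,0.008,1,0,0,0,-0.04,0.022,0.008,1,0,0,0,0,0,0,1]'
python3 - <<'E'
from h import *
c=get_calibration('wrist');im,d=snapshot('wrist')
cv2.imwrite('pics/w2.png',im[...,::-1])
o=ortho(im,c,.54,-.26,.053,.15,.0005);cv2.imwrite('pics/o2.png',o[...,::-1])
print(status.observe()['eef_pos'],status.observe()['tcp_rot'].round(4))
E
```

```text
time: 3.25
eef_pos: [0.5169, -0.2602, 0.2724]
tcp_rot: [[0.262, 0.965, -0.001], [0.965, -0.262, 0.0], [-0.0, -0.001, -1.0]]
ft_force: [0.8, 0.2, -0.5]
opening: 0.0853
[ 0.51659671 -0.25862634  0.2727255 ] [[ 2.612e-01  9.653e-01 -7.000e-04]
 [ 9.653e-01 -2.612e-01  6.000e-04]
 [ 4.000e-04 -8.000e-04 -1.000e+00]]
```

View pics/o2.png

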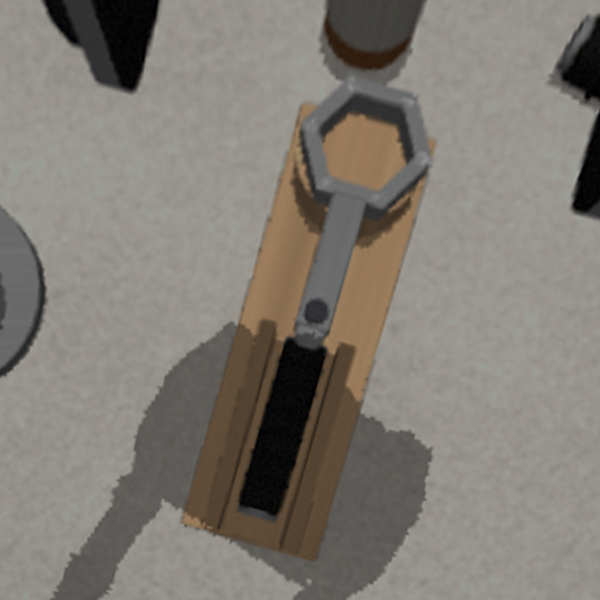

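View pics/w2.png

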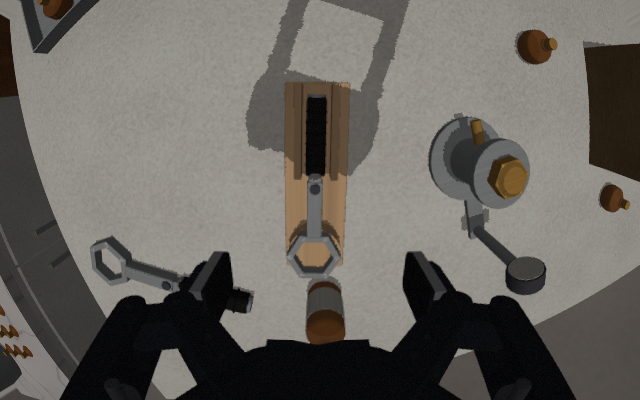

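```bash
python3 -m crank '[0,0,1,-0.005,0.043,0.04,0.8,0,0,0,0,0,0.05,0.8,0,0,0,0,0,0.04,0.6,0,0,0,0,0,0.03,0.6,0,0,0,0,0,0,0.6]'
python3 - <<'E'
from h import *
c=get_calibration('wrist');im,d=snapshot('wrist')
cv2.imwrite('pics/w3.png',im[...,::-1])
o=ortho(im,c,.56,-.27,.053,.1,.0004);cv2.imwrite('pics/o3.png',o[...,::-1])
print(status.observe()['eef_pos'],status.observe()['tcp_rot'].round(4))
E
```

```text
time: 3.92
eef_pos: [0.5559, -0.2722, 0.1119]
tcp_rot: [[0.276, 0.961, -0.003], [0.961, -0.276, 0.002], [0.001, -0.004, -1.0]]
ft_force: [-0.0, -0.6, 0.6]
opening: 0.0514
[ 0.55681851 -0.27294429  0.11358172] [[ 2.757e-01  9.612e-01 -9.000e-04]
 [ 9.612e-01 -2.757e-01  7.000e-04]
 [ 4.000e-04 -1.100e-03 -1.000e+00]]
```

View pics/w3.png

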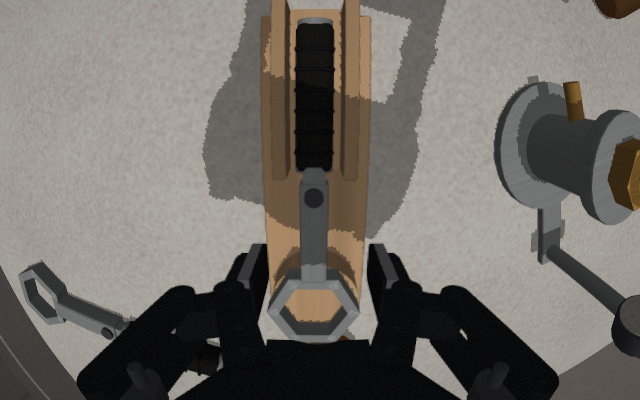

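View pics/o3.png

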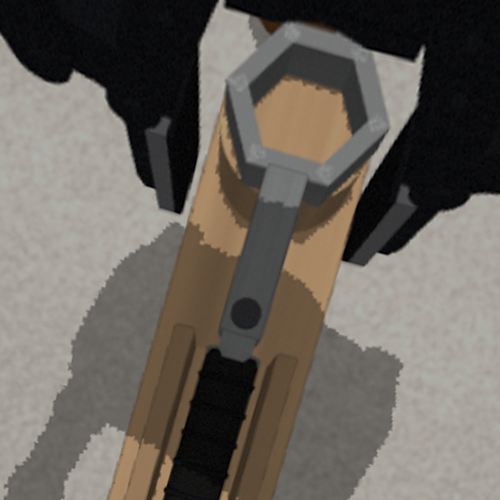

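The jaws straddle the shank, with the ring at ortho (308,104) and the shank centre about 2 mm to one side. I'll descend and grip.

```bash
python3 -m crank '[0,0,0,-0.002,0,0.03,0.6,0,0,0,0,0,0.026,0.6,0,0,0,0,0,0.01,0.6,0,0,0,0,0,0,0.6,0,0,0,0,0,0,0,0,0,0,0,0,0,0,0,0,0,0,0,0,0,0,0,0,0,0,0,0]' 80
python3 - <<'E'
from h import *
s=status.observe();print(s['eef_pos'],s['opening'],s['ft_force'],s['ft_torque'],s['joints'])
E
```

```text
time: 4.97
eef_pos: [0.5568, -0.2762, 0.0486]
tcp_rot: [[0.276, 0.961, 0.001], [0.961, -0.276, -0.001], [-0.0, 0.002, -1.0]]
ft_force: [-1.6, 1.0, 11.2]
opening: 0.0166
[ 0.55683444 -0.27624355  0.04856343] 0.01663106611224001 [-1.61692486  1.02184784 11.19574407] [0.2744909  0.26906816 0.15309493] [-3.18879498e+01  4.20816471e+01  8.79897099e+01 -9.89298878e-05
  4.98379877e+01 -1.05838795e+02]
```

```bash
python3 -m crank '[0,0,0,0,0,-0.015,0,0,0,0,0,0,-0.03,0,0,0,0,0,0,-0.045,0,0,0,0,0,0,-0.045,0,0,0,0,0,0,-0.01,0,0,0,0,0,0,0,0]'
python3 - <<'E'
from h import *
c=get_calibration('wrist');im,d=snapshot('wrist')
cv2.imwrite('pics/w4.png',im[...,::-1])
im,d=snapshot('scene');cv2.imwrite('pics/s4.png',cv2.resize(im[120:260,180:420,::-1],None,fx=3,fy=3))
s=status.observe();print(s['eef_pos'],s['opening'],s['ft_force'],s['ft_torque'],s['tcp_rot'].round(3))
E
```

```text
time: 5.72
eef_pos: [0.5562, -0.2759, 0.1926]
tcp_rot: [[0.277, 0.961, 0.0], [0.961, -0.277, -0.0], [-0.0, 0.001, -1.0]]
ft_force: [-0.3, 0.2, -4.8]
opening: 0.0168
[ 0.55562736 -0.27556205  0.19093927] 0.01645363521926027 [ 0.15030031  0.6801613  -4.09315052] [ 0.02374492  0.1045995  -0.02172586] [[ 0.277  0.961 -0.002]
 [ 0.961 -0.277  0.001]
 [ 0.001 -0.002 -1.   ]]
```

View pics/w4.png

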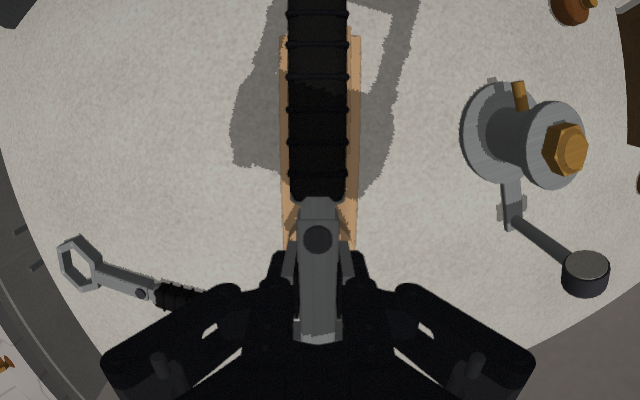

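View pics/s4.png

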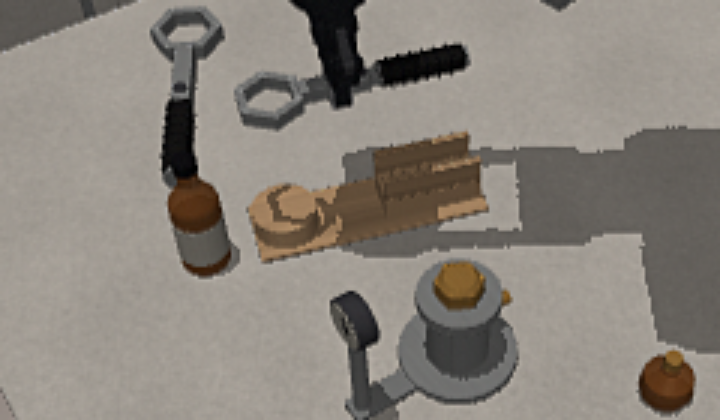

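The wrench is held straight and clear of the cradle: pivot at (318,240) in the wrist view, and level in the scene view. Now I'll turn it and carry it over the nut.

```bash
python3 -m crank '[0,0,-8.25,0,0,0,0,0,0,-8.25,0,0,0,0,0,0,0,0.03,-0.008,0,0,0,0,0,0.043,-0.012,0,0,0,0,0,0.043,-0.012,0,0,0,0,0,0.043,-0.012,0,0,0,0,0,0.035,-0.008,0,0,0,0,0,0.023,-0.007,0,0,0,0,0,0,0,0,0,0,0,0,0,0,0,0]'
python3 - <<'E'
from h import *
c=get_calibration('wrist');im,d=snapshot('wrist')
cv2.imwrite('pics/w5.png',im[...,::-1]);
s=status.observe();print(s['eef_pos'],s['opening'],s['ft_force'],s['ft_torque'],s['tcp_rot'].round(4))
im,d=snapshot('scene');cv2.imwrite('pics/s5.png',cv2.resize(im[140:270,230:430,::-1],None,fx=4,fy=4));np.save('s5.npy',d)
im,d2=snapshot('top');cv2.imwrite('pics/t5.png',cv2.resize(im[140:260,250:370,::-1],None,fx=5,fy=5));np.save('t5.npy',d2)
for n,dd in(('scene',d),('top',d2)):
    P=cloud(n,dd).reshape(-1,3)
    for x in(.36,.38,.4,.53,.55,.57,.58):
        m=(abs(P[:,0]-x)<.01)&(abs(P[:,1]+.058)<.06)&(P[:,2]>.15)&(P[:,2]<.25)
        if m.sum():print(n,x,P[m].mean(0).round(4),m.sum(), P[m][:,1].min().round(3),P[m][:,1].max().round(3),np.median(P[m][:,2]).round(4))
    m=(P[:,0]>.5)&(P[:,0]<.64)&(abs(P[:,1]+.058)<.06)&(P[:,2]>.175)&(P[:,2]<.21)
    print(cv2.minAreaRect((P[m][:,:2]*1000).astype(np.float32)),np.median(P[m],0))
E
```

```text
time: 7.08
eef_pos: [0.4956, -0.0597, 0.1916]
tcp_rot: [[-0.008, 1.0, -0.001], [1.0, 0.008, 0.0], [0.0, -0.001, -1.0]]
ft_force: [0.4, -0.3, -3.5]
opening: 0.0168
[ 0.49575317 -0.06001515  0.19170531] 0.016949225722823202 [-0.89715145 -0.09837673 -2.74214772] [-0.02628442  0.09094927 -0.04114581] [[-7.3e-03  1.0e+00 -8.0e-04]
 [ 1.0e+00  7.3e-03  0.0e+00]
 [ 0.0e+00 -8.0e-04 -1.0e+00]]
scene 0.36 [ 0.3667 -0.057   0.1952] 14 -0.069 -0.05 0.1979
scene 0.38 [ 0.3806 -0.0552  0.1965] 63 -0.07 -0.048 0.1993
scene 0.4 [ 0.4002 -0.0557  0.1963] 68 -0.071 -0.048 0.1991
scene 0.53 [ 0.5326 -0.0573  0.1913] 92 -0.08 -0.038 0.1937
scene 0.55 [ 0.5492 -0.0607  0.1891] 97 -0.091 -0.027 0.1913
scene 0.57 [ 0.57   -0.0515  0.189 ] 94 -0.091 -0.024 0.1913
scene 0.58 [ 0.5808 -0.0506  0.1897] 106 -0.085 -0.029 0.1918
((546.31103515625, -57.5045166015625), (67.70762634277344, 92.41150665283203), 89.72229766845703) [ 0.54908489 -0.05349454  0.19221004]
top 0.38 [ 0.3828 -0.0497  0.1987] 7 -0.052 -0.048 0.1987
top 0.4 [ 0.403  -0.054   0.2003] 20 -0.063 -0.048 0.1999
((592.5541381835938, -71.66238403320312), (0.44835978746414185, 6.129095077514648), 3.6095094680786133) [ 0.59252331 -0.07151246  0.19615404]
```

View pics/s5.png

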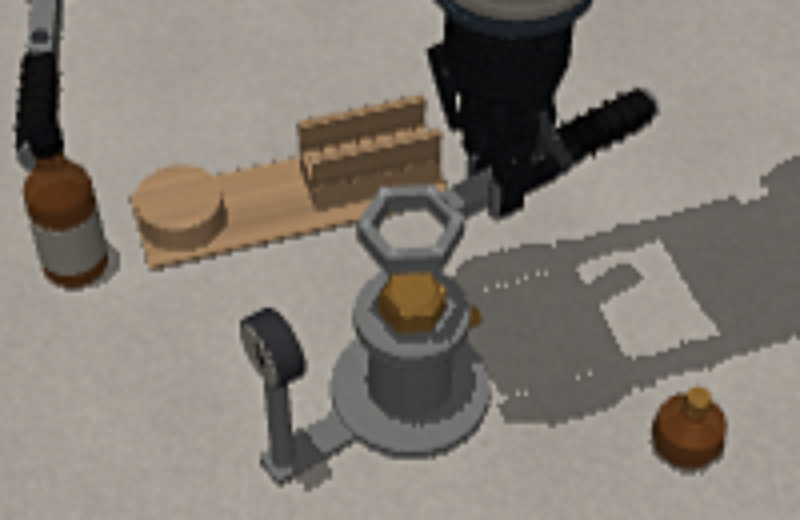

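View pics/t5.png

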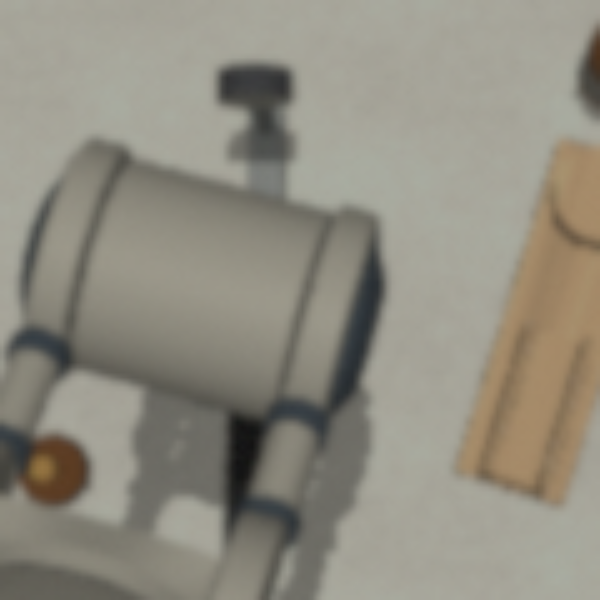

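View pics/w5.png

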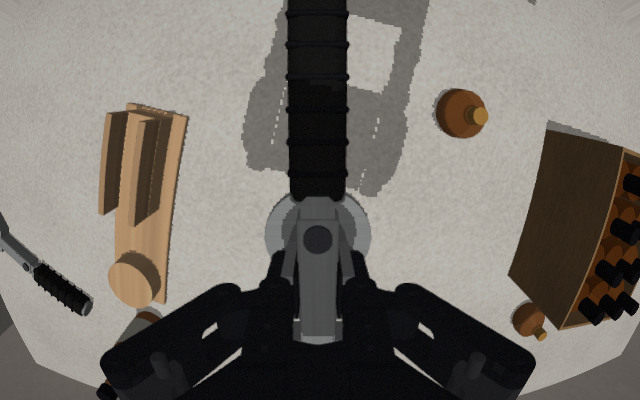

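Seen in the scene camera, the ring centre is above the nut and aligned. I'll descend gradually with a 1.5 mm y correction.

```bash
python3 -m crank '[0,0,0,0.0015,-0.0005,0.02,0,0,0,0,0,0,0.02,0,0,0,0,0,0,0.01,0,0,0,0,0,0,0.008,0,0,0,0,0,0,0.005,0,0,0,0,0,0,0,0]'; python3 -m crank '[0,0,0,0,0,0.004,0,0,0,0,0,0,0.004,0,0,0,0,0,0,0,0]' ;  python3 -m crank '[0,0,0,0,0,0.003,0,0,0,0,0,0,0,0]'
```

```text
time: 7.98
eef_pos: [0.495, -0.0582, 0.1292]
tcp_rot: [[-0.008, 1.0, -0.001], [1.0, 0.008, -0.0], [-0.0, -0.001, -1.0]]
ft_force: [-2.0, -4.7, -6.0]
opening: 0.0168
time: 8.35
eef_pos: [0.495, -0.0583, 0.1215]
tcp_rot: [[-0.008, 1.0, -0.0], [1.0, 0.008, -0.0], [-0.0, -0.0, -1.0]]
ft_force: [-3.3, -5.9, -3.5]
opening: 0.0168
time: 8.6
eef_pos: [0.495, -0.0583, 0.1185]
tcp_rot: [[-0.008, 1.0, -0.0], [1.0, 0.008, -0.0], [-0.0, -0.0, -1.0]]
ft_force: [-5.2, -6.0, -1.6]
opening: 0.0164
```

```bash
python3 -m crank '[0,0,0,-0.0012,-0.001,0.001,0,0,0,0,0,0,0.001,0,0,0,0,0,0,0,0]'; python3 -m crank '[0,0,0,0,0,0.0015,0,0,0,0,0,0,0,0]'
```

```text
time: 8.98
eef_pos: [0.4943, -0.0591, 0.1163]
tcp_rot: [[-0.008, 1.0, 0.0], [1.0, 0.008, 0.0], [0.0, 0.0, -1.0]]
ft_force: [-0.1, -0.0, -3.2]
opening: 0.0169
time: 9.22
eef_pos: [0.4942, -0.0591, 0.1147]
tcp_rot: [[-0.008, 1.0, -0.0], [1.0, 0.008, 0.0], [0.0, -0.0, -1.0]]
ft_force: [0.8, 0.2, -3.3]
opening: 0.0165
```

```bash
python3 -m crank '[0,0,0,0,0,0.001,0,0,0,0,0,0,0,0]';python3 -m crank '[0,0,0,0,0,0.001,0,0,0,0,0,0,0,0]'
```

```text
time: 9.48
eef_pos: [0.4942, -0.0592, 0.1137]
tcp_rot: [[-0.008, 1.0, 0.0], [1.0, 0.008, 0.0], [0.0, 0.0, -1.0]]
ft_force: [-0.1, 0.3, -2.7]
opening: 0.0167
time: 9.72
eef_pos: [0.4942, -0.0592, 0.1133]
tcp_rot: [[-0.008, 1.0, 0.001], [1.0, 0.008, -0.0], [-0.0, 0.001, -1.0]]
ft_force: [-4.1, 1.3, 12.1]
opening: 0.0167
```

The ring is seated: 12 N upward at an underside height of 0.100 m. Releasing.

```bash
python3 -m crank '[0,0,0,0,0,-0.0005,0,0,0,0,0,0,0,0.3,0,0,0,0,0,0,0.5,0,0,0,0,0,0,0.5,0,0,0,0,0,0,0.5,0,0,0,0,0,-0.03,0.5,0,0,0,0,0,-0.04,0.5,0,0,0,0,0,-0.04,0.5,0,0,0,0,0,0,0.5]'
python3 - <<'E'
from h import *
c=get_calibration('wrist');im,d=snapshot('wrist')
cv2.imwrite('pics/w6.png',im[...,::-1]);
o=ortho(im,c,.48,-.06,.118,.13,.0005);cv2.imwrite('pics/o6.png',o[...,::-1])
s=status.observe();print(s['eef_pos'],s['opening'],s['ft_force'],s['tcp_rot'].round(4))
im,d=snapshot('scene');cv2.imwrite('pics/s6.png',cv2.resize(im[140:270,230:430,::-1],None,fx=4,fy=4))
P=cloud('scene',d).reshape(-1,3)
for x in(.36,.38,.4,.42,.53,.55,.57,.58):
        m=(abs(P[:,0]-x)<.01)&(abs(P[:,1]+.058)<.06)&(P[:,2]>.107)&(P[:,2]<.15)
        if m.sum():print(x,P[m].mean(0).round(4),m.sum(),np.median(P[m][:,2]).round(4))
E
```

```text
time: 10.85
eef_pos: [0.4955, -0.0595, 0.2259]
tcp_rot: [[-0.008, 1.0, 0.005], [1.0, 0.008, -0.001], [-0.001, 0.005, -1.0]]
ft_force: [0.4, 0.1, 0.1]
opening: 0.0429
[ 0.49469632 -0.05930488  0.22419635] 0.04301347951393988 [ 0.510736   -0.40105958 -0.072367  ] [[-7.8e-03  1.0e+00  2.4e-03]
 [ 1.0e+00  7.8e-03 -6.0e-04]
 [-7.0e-04  2.4e-03 -1.0e+00]]
0.36 [ 0.3662 -0.0559  0.1176] 15 0.1188
0.38 [ 0.3801 -0.0554  0.1189] 52 0.1201
0.4 [ 0.4001 -0.0558  0.1193] 55 0.1204
0.42 [ 0.4197 -0.0551  0.1187] 56 0.1198
0.53 [ 0.5313 -0.0563  0.1154] 71 0.1155
0.55 [ 0.5511 -0.0524  0.1184] 116 0.1187
0.57 [ 0.5697 -0.0539  0.1177] 155 0.1178
0.58 [ 0.5793 -0.0545  0.1159] 127 0.1158
```

View pics/o6.png

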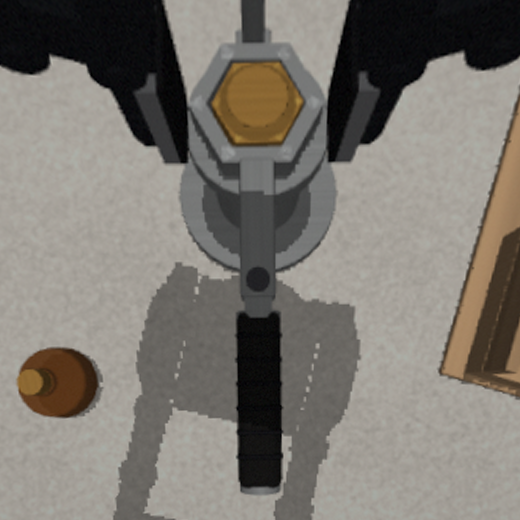

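View pics/s6.png

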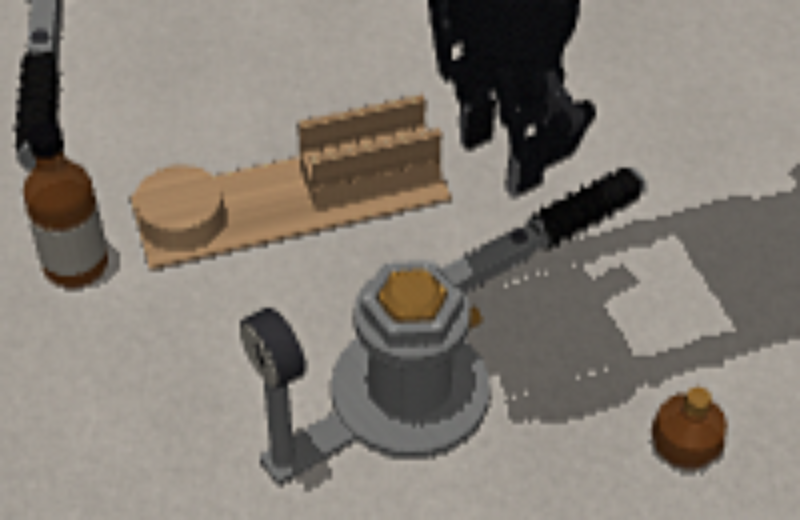

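The wrench lies level over the nut, with the nut visible inside the ring at (257,103) in the ortho view and the grip middle at (260,395). Next I'll straddle the grip.

```bash
python3 -m crank '[0,0,0,0,-0.04,0,0.5,0,0,0,0,-0.046,0,0.5,0,0,0,0,0,0,0.5,0,0,0,0,0,0.04,0.5,0,0,0,0,0,0.04,0.5,0,0,0,0,0,0.02,0.4,0,0,0,0,0,0.01,0.4,0,0,0,0,0,0,0.38]'
python3 - <<'E'
from h import *
c=get_calibration('wrist');im,d=snapshot('wrist')
cv2.imwrite('pics/w7.png',im[...,::-1]);
s=status.observe();print(s['eef_pos'],s['opening'],s['ft_force'],s['joints'].round(1))
E
```

```text
time: 11.95
eef_pos: [0.4081, -0.0598, 0.1127]
tcp_rot: [[-0.008, 1.0, -0.001], [1.0, 0.008, 0.0], [0.0, -0.001, -1.0]]
ft_force: [-0.2, -0.5, 0.5]
opening: 0.0325
[ 0.40839969 -0.0598699   0.11331024] 0.03219011871849603 [ 0.08925687 -0.08156711 -0.0803923 ] [ -16.6   25.1  115.1   -0.    39.9 -107.1]
```

View pics/w7.png

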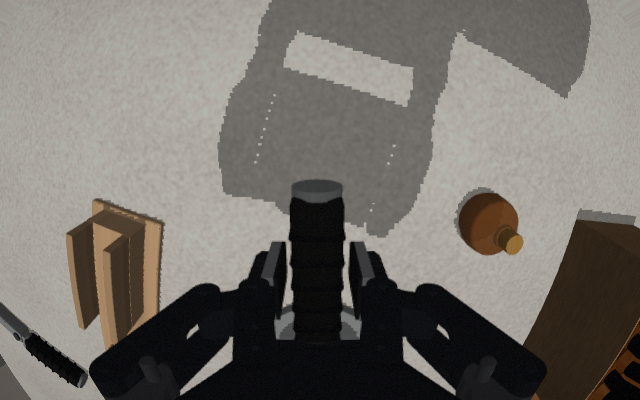

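The fingers straddle the grip with about 5 mm either side. Starting the clockwise swing.

```bash
python3 -m crank '[0,0,2,0.005,0,0,0.38,0,0,2,0.005,0,0,0.38,0,0,2,0.005,0,0,0.38,0,0,0,0,0,0,0.38]'; python3 -m crank '[0,0,2,0.0052,0.0001,0,0.38,0,0,2,0.0052,0.0001,0,0.38,0,0,2,0.0052,0.0001,0,0.38,0,0,0,0,0,0,0.38]'
python3 - <<'E'
from h import *
s=status.observe();p=s['eef_pos'];print(p,s['ft_force'],np.linalg.norm(p[:2]-[.5588,-.0585]),np.degrees(np.arctan2(p[1]+.0585,p[0]-.5588)),s['tcp_rot'].round(3)[:,1])
E
```

```text
time: 12.5
eef_pos: [0.4091, -0.0448, 0.114]
tcp_rot: [[0.096, 0.995, 0.001], [0.995, -0.096, -0.0], [-0.0, 0.002, -1.0]]
ft_force: [0.1, 0.5, -0.3]
opening: 0.0324
time: 13.0
eef_pos: [0.4112, -0.0295, 0.1137]
tcp_rot: [[0.199, 0.98, 0.001], [0.98, -0.199, -0.0], [-0.0, 0.001, -1.0]]
ft_force: [1.0, 0.6, -0.1]
opening: 0.0324
[ 0.41121851 -0.02947952  0.11367436] [ 0.97672158  0.55413303 -0.12910462] 0.15040772365387223 168.87527633429647 [ 0.98  -0.199  0.001]
```

```bash
python3 -m crank '[0,0,2,0.0052,0.0001,0,0.38,0,0,2,0.0052,0.0001,0,0.38,0,0,2,0.0052,0.0001,0,0.38,0,0,0,0,0,0,0.38]'; python3 -m crank '[0,0,1.5,0.0039,0.0001,0,0.38,0,0,1.5,0.0039,0,0,0.38,0,0,0,0,0,0,0.38]'
python3 - <<'E'
from h import *
s=status.observe();p=s['eef_pos'];print(p,s['ft_force'],np.linalg.norm(p[:2]-[.5588,-.0585]),np.degrees(np.arctan2(p[1]+.0585,p[0]-.5588)),s['tcp_rot'].round(3)[:,1])
im,d=snapshot('wrist')
cv2.imwrite('pics/w8.png',im[...,::-1])
im,d=snapshot('scene');cv2.imwrite('pics/s8.png',cv2.resize(im[140:270,230:430,::-1],None,fx=4,fy=4))
E
```

```text
time: 13.5
eef_pos: [0.4151, -0.0145, 0.1135]
tcp_rot: [[0.3, 0.954, 0.001], [0.954, -0.3, -0.0], [0.0, 0.001, -1.0]]
ft_force: [0.1, 1.0, -0.4]
opening: 0.0326
time: 13.88
eef_pos: [0.4175, -0.0068, 0.1133]
tcp_rot: [[0.351, 0.936, 0.0], [0.936, -0.351, 0.0], [0.0, 0.0, -1.0]]
ft_force: [-0.4, -0.2, 0.2]
opening: 0.0324
[ 0.41753004 -0.00677137  0.11330379] [-0.36184008 -0.21993904  0.19637242] 0.15044285941096808 159.88885285223765 [ 0.936 -0.351  0.   ]
```

View pics/w8.png

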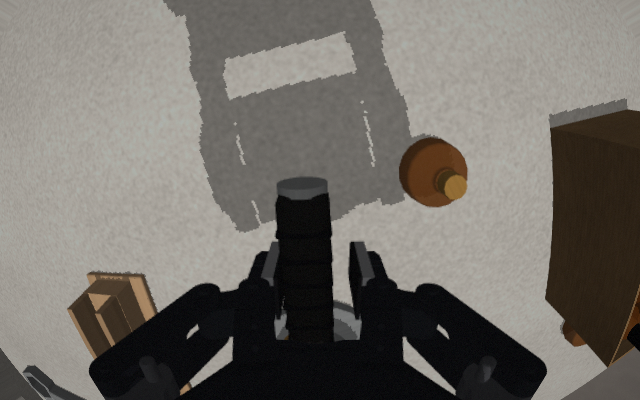

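View pics/s8.png

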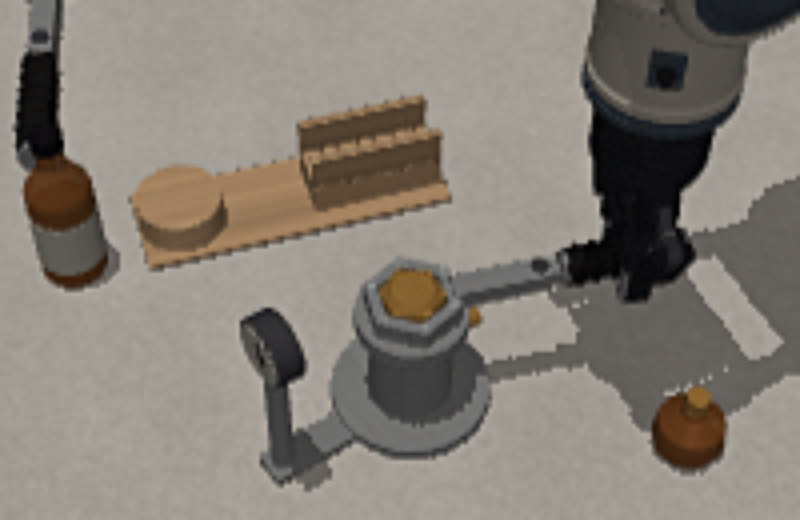

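The left finger is turning the wrench and it is staying seated. I'll carry on in small steps, watching the force.

```bash
for i in 1; do python3 -m crank '[0,0,1,0.0026,0,0,0.38,0,0,1,0.0026,0,0,0.38]'; python3 -m crank '[0,0,1,0.0026,0,0,0.38,0,0,0,0,0,0,0.38]'; python3 -m crank '[0,0,1,0.0026,0,0,0.38,0,0,0,0,0,0,0.38]'; done | grep -E 'time|pos|force'
```

```text
time: 14.22
eef_pos: [0.4193, -0.002, 0.1132]
ft_force: [-1.0, -1.2, -0.7]
time: 14.48
eef_pos: [0.4203, 0.0005, 0.1133]
ft_force: [-0.3, -0.7, 0.3]
time: 14.72
eef_pos: [0.4214, 0.0028, 0.1133]
ft_force: [-0.5, -0.7, 0.1]
```

```bash
(python3 -m crank '[0,0,1,0.0026,0,0,0.38,0,0,1,0.0026,0,0,0.38]'; python3 -m crank '[0,0,1,0.0026,0,0,0.38,0,0,0,0,0,0,0.38]') | grep -E 'time|pos|force'
```

```text
time: 14.98
eef_pos: [0.4236, 0.0075, 0.1133]
ft_force: [-0.6, -1.6, 0.0]
time: 15.22
eef_pos: [0.4248, 0.0099, 0.1133]
ft_force: [-0.3, 0.4, -0.1]
```

```bash
(python3 -m crank '[0,0,1,0.0026,0,0,0.38,0,0,0,0,0,0,0.38]') | grep -E 'time|pos|force'
```

```text
time: 15.48
eef_pos: [0.426, 0.0121, 0.1133]
ft_force: [0.2, -0.4, 0.1]
```

```bash
(python3 -m crank '[0,0,1,0.0026,0,0,0.38,0,0,1,0.0026,0,0,0.38]') | grep -E 'time|pos|force'
```

```text
time: 15.72
eef_pos: [0.4285, 0.0167, 0.1133]
ft_force: [-1.3, -0.6, 0.8]
```

```bash
(python3 -m crank '[0,0,1,0.0026,0,0,0.38,0,0,0,0,0,0,0.38]') | grep -E 'time|pos|force'
```

```text
time: 15.98
eef_pos: [0.4299, 0.019, 0.1133]
ft_force: [-0.1, -0.7, -0.0]
```

```bash
(python3 -m crank '[0,0,1,0.0026,0,0,0.38,0,0,0,0,0,0,0.38]') | grep -E 'time|pos|force'
```

```text
time: 16.23
eef_pos: [0.4312, 0.0211, 0.1133]
ft_force: [-0.3, -0.2, -0.4]
```

```bash
(python3 -m crank '[0,0,1,0.0026,0,0,0.38,0,0,0,0,0,0,0.38]') | grep -E 'time|pos|force'
```

```text
time: 16.48
eef_pos: [0.4326, 0.0233, 0.1133]
ft_force: [0.6, -0.2, 0.2]
```

```bash
(python3 -m crank '[0,0,1,0.0026,0,0,0.38,0,0,0,0,0,0,0.38]') | grep -E 'time|pos|force'
```

```text
time: 16.73
eef_pos: [0.434, 0.0254, 0.1133]
ft_force: [-0.9, -1.8, 0.2]
```

```bash
(python3 -m crank '[0,0,1,0.0026,0,0,0.38,0,0,0,0,0,0,0.38]') | grep -E 'time|pos|force'
```

```text
time: 16.98
eef_pos: [0.4353, 0.0276, 0.1132]
ft_force: [-2.4, -3.5, 0.3]
```

The force is rising to 4.2 N, so the nut is at its stop. A few more small steps.

```bash
(python3 -m crank '[0,0,1,0.0026,0,0,0.38,0,0,0,0,0,0,0.38]') | grep -E 'time|pos|force'
```

```text
time: 17.23
eef_pos: [0.4367, 0.0297, 0.1132]
ft_force: [-3.8, -3.4, 0.5]
```

```bash
(python3 -m crank '[0,0,1,0.0026,0,0,0.38,0,0,0,0,0,0,0.38]') | grep -E 'time|pos|force'
```

```text
time: 17.48
eef_pos: [0.4381, 0.0317, 0.1132]
ft_force: [-4.1, -4.8, 2.0]
```

```bash
(python3 -m crank '[0,0,1,0.0026,0,0,0.38,0,0,0,0,0,0,0.38]') | grep -E 'time|pos|force'
```

```text
time: 17.73
eef_pos: [0.4395, 0.0338, 0.1131]
ft_force: [-5.4, -5.1, 0.3]
```

```bash
python3 - <<'E'
from h import *
F=[]
for i in range(6):
    im,d=snapshot('wrist');s=status.observe();F.append(s['ft_force'])
F=np.array(F);print(F.round(1),np.linalg.norm(F.mean(0)[:2]),s['time'],s['eef_pos'])
c=get_calibration('wrist');cv2.imwrite('pics/w9.png',im[...,::-1])
im,d=snapshot('scene');cv2.imwrite('pics/s9.png',cv2.resize(im[150:240,300:420,::-1],None,fx=6,fy=6,interpolation=cv2.INTER_CUBIC))
E
```

```text
[[-5.  -5.7  1.1]
 [-4.7 -4.6  1.2]
 [-5.9 -5.5  0.7]
 [-4.9 -5.1  0.4]
 [-4.6 -5.2  0.9]
 [-5.  -5.4  0.8]] 7.260000271707956 18.025 [0.43944637 0.03368249 0.1131581 ]
```

View pics/w9.png

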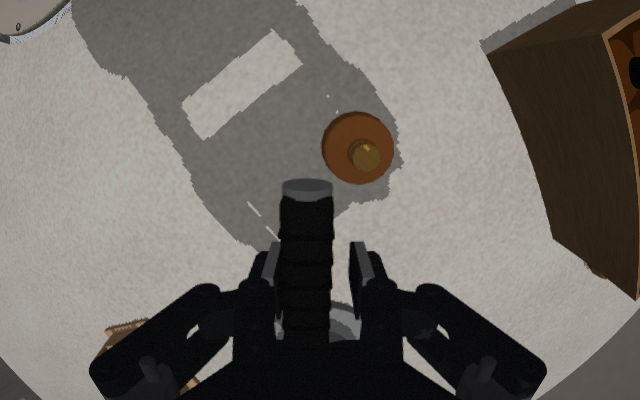

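View pics/s9.png

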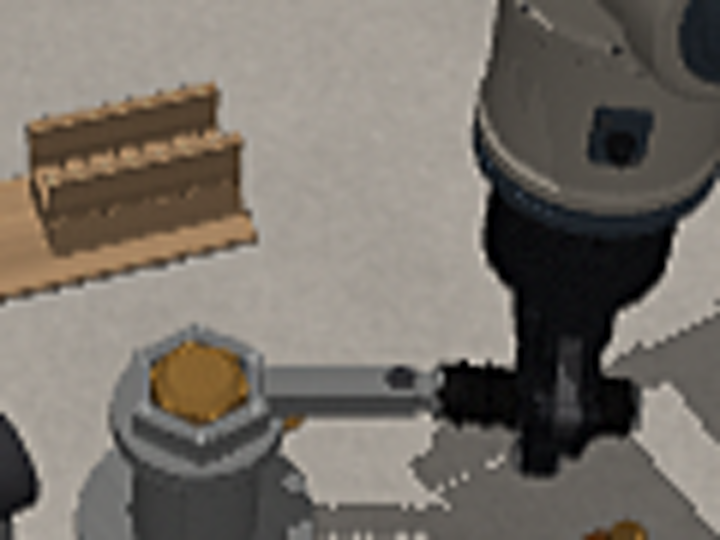

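The bend is about 0.1 rad, judging by travel since the force rise and by the grip's turn relative to the jaws. I'll go a little further for margin.

```bash
(python3 -m crank '[0,0,1,0.0026,0,0,0.38,0,0,0,0,0,0,0.38]') | grep -E 'time|pos|force'
```

```text
time: 18.32
eef_pos: [0.441, 0.0358, 0.1131]
ft_force: [-4.9, -5.3, 0.7]
```

```bash
(python3 -m crank '[0,0,1,0.0026,0,0,0.38,0,0,0,0,0,0,0.38]') | grep -E 'time|pos|force'
python3 - <<'E'
from h import *
F=[]
for i in range(4):
    im,d=snapshot('wrist');s=status.observe();F.append(s['ft_force'])
F=np.array(F);print(np.linalg.norm(F.mean(0)[:2]),s['time'],s['eef_pos'],s['tcp_rot'][:,1])
cv2.imwrite('pics/w10.png',im[...,::-1])
im,d=snapshot('scene');cv2.imwrite('pics/s10.png',cv2.resize(im[150:240,300:420,::-1],None,fx=6,fy=6,interpolation=cv2.INTER_CUBIC))
E
```

```text
time: 18.58
eef_pos: [0.4425, 0.0378, 0.1131]
ft_force: [-5.2, -5.5, 2.1]
8.573112905928202 18.775 [0.44246572 0.03771825 0.11310113] [ 0.7598786  -0.65006383 -0.0012376 ]
```

View pics/w10.png

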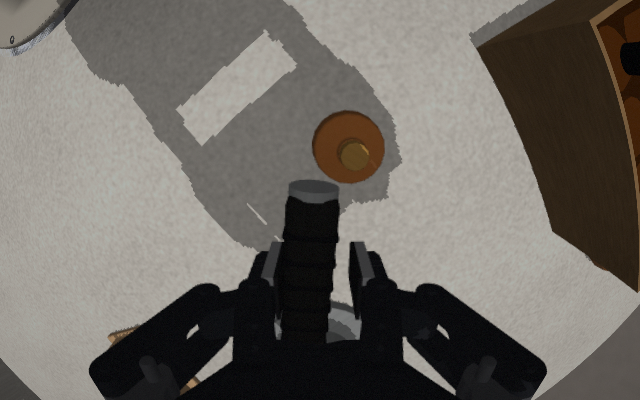

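View pics/s10.png

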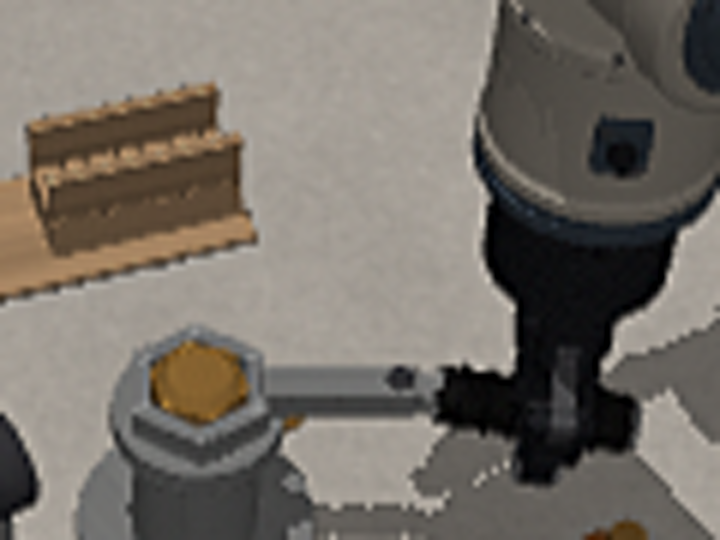

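```bash
python3 - <<'E'
from h import *
c=get_calibration('wrist');im,d=snapshot('wrist')
o=ortho(im,c,.42,.05,.122,.07,.00025);cv2.imwrite('pics/o10.png',o[...,::-1])
im,d=snapshot('scene');P=cloud('scene',d).reshape(-1,3)
N=np.array([.559,-.0585]);q=P[:,:2]-N;r=np.hypot(*q.T);a=np.degrees(np.arctan2(q[:,1],q[:,0]))
for z0 in(.108,.113):
  m=(r>.042)&(r<.088)&(a>110)&(a<170)&(P[:,2]>z0)&(P[:,2]<.125)
  f=cv2.fitLine((P[m,:2]*1000).astype(np.float32),cv2.DIST_HUBER,0,.01,.01).ravel();print(m.sum(),f,np.degrees(np.arctan2(f[1],f[0])),np.median(a[m]))
m=(r>.103)&(r<.2)&(a>110)&(a<170)&(P[:,2]>.112)&(P[:,2]<.127)
print(m.sum(),[ (lo,np.median(a[m&(r>lo)&(r<lo+.01)]).round(2),(m&(r>lo)&(r<lo+.01)).sum()) for lo in np.arange(.1,.2,.01)])
E
```

```text
121 [  0.8348427  -0.5504886 505.9336    -19.634727 ] -33.40054 143.90663012366196
105 [  0.7990034   -0.60132647 504.92847    -20.981556  ] -36.96496 144.94344019282943
180 [(np.float64(0.1), np.float64(142.9), np.int64(18)), (np.float64(0.11), np.float64(143.05), np.int64(32)), (np.float64(0.12), np.float64(141.68), np.int64(31)), (np.float64(0.13), np.float64(140.91), np.int64(26)), (np.float64(0.13999999999999999), np.float64(138.93), np.int64(7)), (np.float64(0.14999999999999997), np.float64(129.2), np.int64(3)), (np.float64(0.15999999999999998), np.float64(130.0), np.int64(1)), (np.float64(0.16999999999999998), np.float64(139.94), np.int64(18)), (np.float64(0.17999999999999997), np.float64(139.46), np.int64(31)), (np.float64(0.18999999999999995), np.float64(140.09), np.int64(13))]
```

View pics/o10.png

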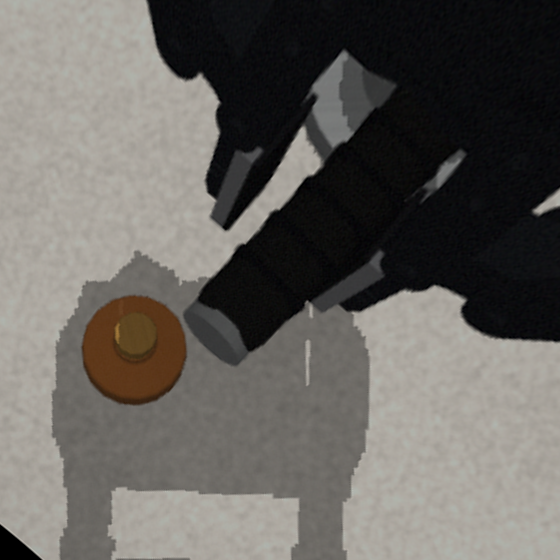

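The grip points to about 135° and the shank to about 144.5°, a bend of roughly 0.17 rad. That is clearly past the click and below 0.35, and it has held for well over 0.1 s. Easing off.

```bash
(python3 -m crank '[0,0,-1,-0.0026,0,0,0.38,0,0,-1,-0.0026,0,0,0.38,0,0,-1,-0.0026,0,0,0.38,0,0,-1,-0.0026,0,0,0.38,0,0,0,0,0,0,0.38]';python3 -m crank '[0,0,-1,-0.0026,0,0,0.38,0,0,-1,-0.0026,0,0,0.38,0,0,0,0,0,0,0.38]') | grep -E 'time|pos|force'
python3 - <<'E'
from h import *
c=get_calibration('wrist');im,d=snapshot('wrist')
cv2.imwrite('pics/w11.png',im[...,::-1])
o=ortho(im,c,.42,.05,.122,.07,.00025);cv2.imwrite('pics/o11.png',o[...,::-1])
E
```

```text
time: 19.55
eef_pos: [0.4367, 0.0296, 0.1133]
ft_force: [-2.5, -4.0, -0.3]
time: 19.92
eef_pos: [0.4339, 0.0255, 0.1134]
ft_force: [-0.5, 0.8, -0.2]
```

View pics/w11.png

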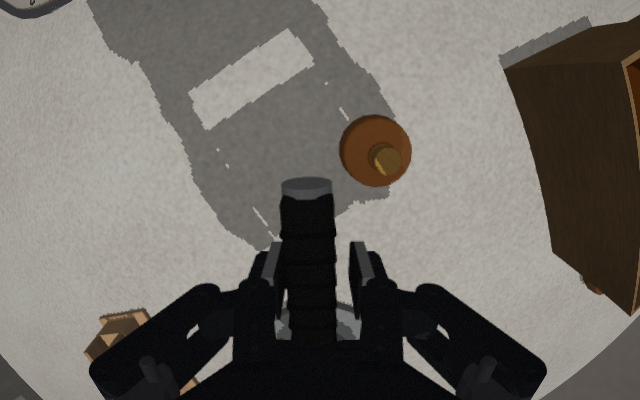

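```bash
(python3 -m crank '[0,0,0,-0.0025,0,0,0.38,0,0,0,0,0,0,0.5,0,0,0,0,0,0,0.5,0,0,0,0,0,-0.02,0.5,0,0,0,0,0,-0.04,0.5,0,0,0,0,0,-0.05,0.5,0,0,0,0,0,-0.02,0.5,0,0,0,0,0,0,0.5]') | grep -E 'time|pos|force'
python3 - <<'E'
from h import *
c=get_calibration('wrist');im,d=snapshot('wrist')
cv2.imwrite('pics/w12.png',im[...,::-1])
o=ortho(im,c,.48,-.02,.118,.13,.0005);cv2.imwrite('pics/o12.png',o[...,::-1])
im,d=snapshot('scene');cv2.imwrite('pics/s12.png',cv2.resize(im[140:270,270:430,::-1],None,fx=4,fy=4));P=cloud('scene',d).reshape(-1,3)
N=np.array([.559,-.0585]);q=P[:,:2]-N;r=np.hypot(*q.T);a=np.degrees(np.arctan2(q[:,1],q[:,0]))
m=(a>110)&(a<170)&(P[:,2]>.107)&(P[:,2]<.13)
print([ (round(lo,3),np.median(a[m&(r>lo)&(r<lo+.02)]).round(1),np.median(P[m&(r>lo)&(r<lo+.02),2]).round(4)) for lo in np.arange(.03,.2,.02)])
E
```

```text
time: 20.98
eef_pos: [0.433, 0.0235, 0.2445]
ft_force: [1.3, -0.4, -0.5]
[(np.float64(0.03), np.float64(139.1), np.float64(0.1163)), (np.float64(0.05), np.float64(143.2), np.float64(0.1169)), (np.float64(0.07), np.float64(144.0), np.float64(0.1167)), (np.float64(0.09), np.float64(144.6), np.float64(0.1159)), (np.float64(0.11), np.float64(143.4), np.float64(0.1207)), (np.float64(0.13), np.float64(144.3), np.float64(0.1204)), (np.float64(0.15), np.float64(144.8), np.float64(0.1203)), (np.float64(0.17), np.float64(145.3), np.float64(0.1193)), (np.float64(0.19), np.float64(145.4), np.float64(0.119))]
```

View pics/o12.png

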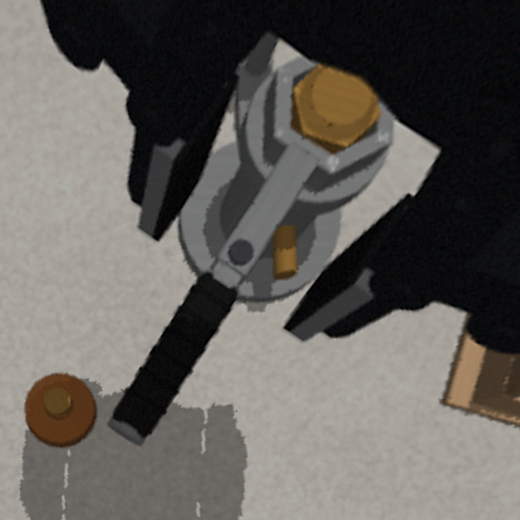

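View pics/s12.png

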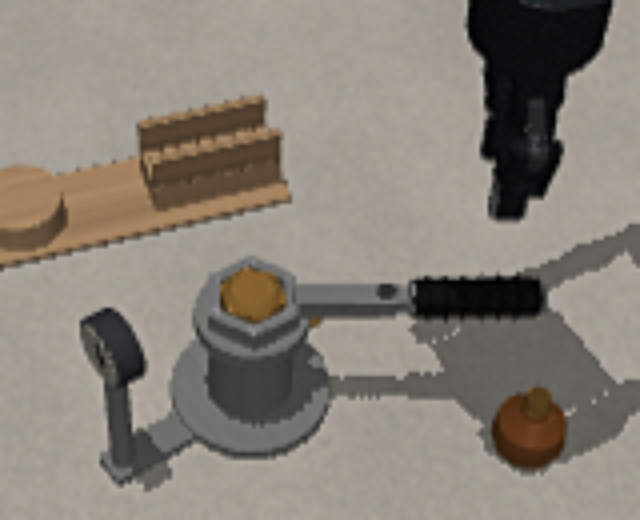

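The wrench lies straight and level on the nut, with shank and grip both at about 144–145°. The gripper is well clear and the bottles are untouched. Handing in.

```bash
python3 -c "
from plant import *
s=status.observe();print(s['time'],s['ft_force'].round(1));print(job_done())"
```

```text
21.075 [-0.4 -0.2 -0.4]
the job is handed in; nothing more can be done
None
```

The nut is tightened until the wrench clicked, and the wrench is left lying level and released on it. I handed the job in at 21.1 s of the 51 s; it gave no verdict.

**What I did:** I lifted the wrench by its shank, lowered the ring over the nut until it touched the flange, and released it. I then swung it about 35° clockwise, pushing the black grip with one finger instead of clamping it. The force rose at the stop and the joint gave. I eased off and lifted the gripper clear.

**Last checks:**
- **Wrench on the nut:** the cameras show the ring down over the nut and the wrench level. The shank lies at about 144° and the grip at about 145°, so the joint is straight within measuring error.
- **Robot:** the gripper is about 0.12 m above the wrench, and the force on it reads close to zero.
- **Bottles and carton:** flacon_a looked undisturbed in the last picture. I did not re-measure the carton, the tall bottle or flacon_b at the end; the arm stayed away from them during the work.

**What disagreed or was only estimated:**
- **Joint bend:** the pictures put it at about 0.17 rad, but the force of 8.6 N would mean about 0.35 rad, the forcing limit, if I had pushed exactly at the grip's middle. I trusted the pictures, because contact nearer the pivot would explain the higher force.
- **Nut home:** I inferred this from the swing angle and the force rise. I did not measure the nut's own angle at the end.
- **Sideways force:** up to 8 N showed while the ring went on. It vanished after a correction of about 1 mm.

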